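# Set the gas selector to 6, lock it and open the line

### The arm

A 7-joint arm with a two-finger parallel gripper is mounted at the origin on the work surface. World frame = base frame: x ahead of the robot, y to its left, z up, the work surface at z = 0. Lengths are in m, angles in rad, forces in N, time in s.
With the tool pointing down it reaches from about 0.425 to 0.95 m from the base axis. Payload 4.7 kg.
Tool frame: the origin (TCP) lies at the very end of the fingers, on their centre line; the grasp point (between the pads) lies 19 mm behind it; z points along the fingers, y is the line along which they close (so a half turn about z gives the same grasp; the last joint's range is limited). The gripper opens to 87 mm and grips with 3 to 60 N. Pads are 19 mm wide; open, the fingers measure 117 mm over their backs; the gripper's body (75 mm by 190 mm) begins 51 mm behind the grasp point.
Start: joints at [-1.161, 0.469, -0.049, 1.532, 0.024, 1.141, -0.082], TCP at [0.287, 0.611, 0.223] pointing down, gripper open.
Joint ranges: [-2.59, 2.59], [-0.33, 1.99], [-1.39, 1.29], [0.1, 2.45], [-1.04, 4.18], [0.21, 1.99], [-2.66, 2.66]. Speed limits (rad/s): [2.57, 2.57, 3.14, 3.14, 3.14, 3.14, 3.14].

### API

Orientations are given as a unit quaternion [x, y, z, w].
In Python, from bench import ctrl, snapshot gives the robot as it stands.
- The arm moves only by the shell command python3 -m inch 'ROWS' [FORCE]. ROWS is JSON, one flat list of numbers, 7 for each row, row after row: the shift along the world's x, y, z in m, then the turn, a rotation vector about the world's x, y, z in degrees, then the closure in counts, from 0 (fully open) to 255 (shut). A call has 1 to 20 rows; each row shifts and turns the commanded pose from where the row before left it; what a row does not reach is not made up. A row lasts 1/8 s, in which the tool goes at most 62.5 mm and 10.7 degrees, less where a joint would pass 70% of its speed; a pose out of reach is approached as far as the arm can. A call with a gripper value outside its range is refused whole. The fingers move at their own pace and stop on an object; FORCE is the grip in N (left out, the last holds). Time passes only in rows, so rows that do not move let the fingers close. It gives the time, the measured TCP pose, the force, the opening and the grip force at its end, in the units of the state.
- ctrl.observe(): the state, without advancing time (a new reading comes with each control period).
- snapshot(name): name is "scene" or "top" or "wrist"; returns a dict with "frame" (400x640x3 uint8, red, green, blue), "fx", "fy", "cx", "cy" (pixels), "R" (3x3) and "t" (3): a world point X has camera coordinates R X + t. Camera axes: x right, y down, z forward; pixel columns grow to the right and rows downward; lengths in m; the calibration is good to about 2 mm. A picture is of the moment at which its call begins. There is no depth.
- ctrl.sign_off(): hands the job in; it is judged then, once.
The state is a dict: "clock": time; "q": joint angles; "qd": joint speeds; "joint_torque": joint torques, N m; "eef_pos": TCP position; "eef_rot": TCP orientation; "ft_force": force on the tool from outside, world axes, zero at the start; "ft_torque": the same for the moment, N m; "gripper_width": finger opening in m; "grip_force": force on a finger pad.
Only numpy, scipy, OpenCV 4.12 (cv2) and the standard library are available. Lean on these libraries where they do the work, as an engineer would, in place of code of your own. Each camera call takes 0.05 s, during which the arm holds its last target. There are 200 camera calls.

### The job

Put the gas on at setting 6: pull the numbered selector sleeve on the gas panel up to unlock it, turn it until its white line stands at the figure 6, and press it fully down again so that it is locked there. Only then open the lever valve beside it fully, its handle in line with the tube. Leave the other things on the bench where they are.

Things in the scene. Friction and masses are not known exactly. Their poses are not given: they have to be found in the camera images.
- panel: Gas panel fixed to the bench: aluminium base plate 130 (x) x 360 (y) x 8 mm. Origin: centre of its underside, on the bench; z up. In line along its y stand a small supply gauge, face up (y +132 mm, diameter 44, top at 74 mm; leave it), the click selector (vertical axis at y +35 mm) and the lever ball valve (vertical stem at y -90 mm), all at x 0, joined by a 6 mm steel tube 33 mm above the bench
- scale_centre (a point): Centre of the selector's fixed scale plate, on its top, 54 mm above the bench; axes as the panel's. Aluminium disc, diameter 92 mm, with black figures 0 to 9 engraved clockwise (from above), 24 degrees apart, tops outwards. Figure 0 lies 108 degrees anticlockwise from the panel's +x axis, figure 6 lies 36 degrees clockwise from +x
- sleeve_grip (a point): Point on the vertical axis of the selector sleeve at the height to grip, 13 mm under its flat top, 78 mm above the bench when locked, 85 when fully up. The sleeve: black ribbed cylinder, diameter 48, 36 mm high, its underside 1 mm above the scale plate when locked; grip it across at any yaw. A white line down its side and on the rim of its top points at the figure set. Turns with the sleeve
- flow_sleeve (a joint): Turn of the selector sleeve (rad): 0 at figure 0, growing clockwise seen from above, 0.4189 (24 degrees) a figure: 2.513 at figure 6, 3.770 at 9, the end stop. Starts at one of 1 to 4. It clicks into each figure: let go between two, it jumps to the nearer; a click takes about 0.09 N m. It turns only when lifted by more than about 4.5 mm: below that a tooth inside holds it
- flow_lift (a joint): Height of the sleeve (m): 0 pressed fully down, locked (as it starts); 0.007 fully up, unlocked. Moving it takes about 4 N, and its weight is about 1.4 N; it stays at the height where it is left. It goes right down only when the sleeve stands in a click: between clicks the tooth stops it
- valve_handle (a joint): Turn of the ball valve's lever (rad): 0 shut, handle across the tube, pointing along the panel's -x; 1.571 fully open, handle along the tube, pointing along the panel's -y; it turns anticlockwise seen from above. It starts within 0.12 of shut, needs about 0.16 N m and stays where it is left
- handle_grip (a point): Point in the lever's black grip, 60 mm out from the vertical axis of the valve stem, 72 mm above the bench, moving with the lever. The lever is level; its grip is a bar 13 mm wide and 13 mm high, from 20 to 88 mm out from the axis. Under it: the base plate when shut, the tube and its nuts (top 42 mm above the bench) when open
- spanner: Bystander: steel open-ended spanner, 150 mm long, lying flat; origin under its middle. Leave it
- amber_bottle: Bystander: amber glass jar, diameter 60, 108 mm high; origin under its middle. Leave it
- vial_rack: Bystander: white plastic rack 60 x 110 mm with small capped vials, 42 mm high; origin under its middle. Leave it

How it is judged:
On the way, in this order (a step that is already met when the one before it is completed fails the run):
1. the sleeve, pulled up, has been turned to figure 6 (value of joint flow_sleeve between 2.413 and 2.613 rad and value of joint flow_lift above 0.004 m), for 0.1 s.
2. the sleeve is pressed fully down and locked on figure 6 (value of joint flow_sleeve between 2.413 and 2.613 rad and value of joint flow_lift below 0.0015 m), for 0.2 s.
3. the valve is fully open (all of step 2 and value of joint valve_handle above 1.45 rad), for 0.2 s.
At the end, for the whole second after the job is handed in: The sleeve stands at figure 6 (within 0.1 rad, a quarter of a click) and is down and locked (less than 1.5 mm up), the valve lever is open (1.45 rad or more of 1.571) and the spanner, jar and rack are within 30 mm of where they were (all of step 3 and distance of each of spanner, amber_bottle, vial_rack from where it was at the start of the episode below 0.03 m); the robot touches nothing.
It fails at once if the valve is opened (more than 0.3 rad) while the sleeve is not locked on 6 (value of joint valve_handle above 0.3 rad and not (value of joint flow_sleeve between 2.413 and 2.613 rad and value of joint flow_lift below 0.0015 m)).
It fails at once if a bystander is pushed away by more than 40 mm (distance of any of spanner, amber_bottle, vial_rack from where it was at the start of the episode above 0.04 m).
It also fails if it takes over 64 s, if anything falls off the work surface, if the arm or the gripper's body presses on something with over 40 N, if the wrist force passes 120 N, or if a joint passes its speed limit or range.

## Working session

There is one attempt and no reset: what is moved stays moved. The work goes in short steps, Python scripts to look and compute and a shell command to move; the robot and the scene stay as the last step left them, time stands still between calls to the robot, and variables do not carry over. Pictures are saved under pics/ and viewed, at most 10 in all, crops included, and the job is handed in when it is done.

```bash
mkdir -p pics; cat > h.py <<'E'
import cv2,numpy as np
from bench import ctrl,snapshot
def snap(n,f):
    s=snapshot(n); cv2.imwrite('pics/'+f,s['frame'][:,:,::-1]); np.savez('pics/'+f+'.npz',**{k:s[k] for k in s}); return s
def ray(s,u,v,z):
    R=np.array(s['R']);t=np.array(s['t']);c=-R.T@t
    d=R.T@np.array([(u-float(s['cx']))/float(s['fx']),(v-float(s['cy']))/float(s['fy']),1]); return c+d*(z-c[2])/d[2]
def proj(s,X):
    p=np.array(s['R'])@np.array(X)+np.array(s['t']); return float(s['fx'])*p[0]/p[2]+float(s['cx']),float(s['fy'])*p[1]/p[2]+float(s['cy'])
E
python3 - <<'E'
from h import *
s=snap('top','top1.png'); print(s['R'],s['t'],s['fx'])
o=ctrl.observe();print(o['clock'],o['eef_pos'],o['eef_rot'],o['ft_force'])
E
```

```text
[[-9.71846549e-04 -9.99998830e-01  1.18109607e-03]
 [-9.94760350e-01  8.46011037e-04 -1.02230774e-01]
 [ 1.02229655e-01 -1.27426016e-03 -9.94760008e-01]] [-0.01129036  0.61862675  1.41977046] 502.2097786299331
0.05 [0.28648093 0.61054822 0.22152652] [ 2.17597441e-01  9.76038146e-01 -9.27042832e-04 -1.76713832e-04] [-0.62727418  0.04883901  0.45567538]
```

View pics/top1.png

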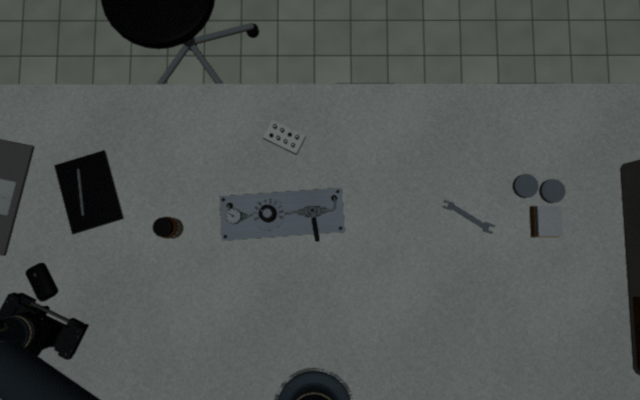

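The top view shows the panel at about px (282,214), with the selector at (268,212), the gauge at (234,215) and the valve at (315,211). The lever points toward the robot. The jar is at (167,227), the rack at (285,137) and the spanner at (468,215). Next I'll enlarge this and compute positions.

```bash
python3 - <<'E'
from h import *
s=dict(np.load('pics/top1.png.npz'))
c=[ray(s,u,v,.008) for u,v in [(220,196),(340,187.5),(344,232),(222,240)]]
m=sum(c)/4;print(m,[np.linalg.norm(c[i]-c[(i+1)%4]) for i in range(4)])
d=c[0]-c[1]+c[3]-c[2];print(np.degrees(np.arctan2(d[1],d[0]))-90)
print(ray(s,268,212,.091),ray(s,315,240,.072))
f=s['frame'][180:250,210:350,::-1]
cv2.imwrite('pics/top1c.png',cv2.convertScaleAbs(cv2.resize(f,(800,400),interpolation=cv2.INTER_CUBIC),alpha=1.8))
E
```

```text
[0.55194295 0.09184011 0.008     ] [np.float64(0.35305335982902925), np.float64(0.13084640768336528), np.float64(0.3556080531380892), np.float64(0.1287170706393191)]
3.8538088291615367
[0.55224477 0.12349812 0.091     ] [ 0.47531512 -0.00607307  0.072     ]
```

View pics/top1c.png

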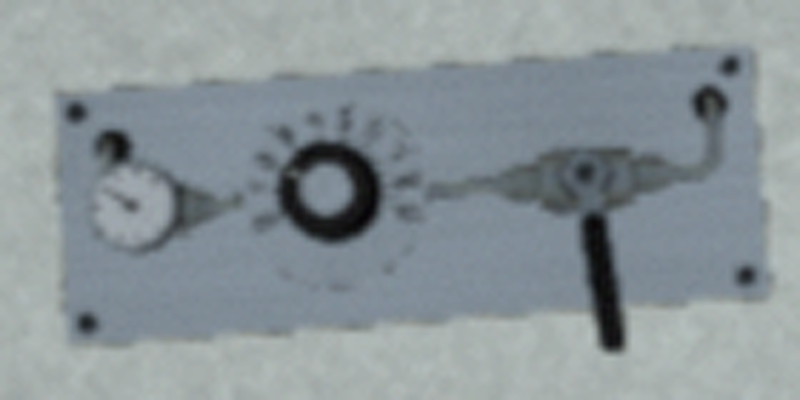

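```bash
python3 -m inch '[0.0165,-0.03,0.001,0,0,0,0, 0.0165,-0.03,0.001,0,0,0,0, 0.0165,-0.03,0.001,0,0,0,0, 0.0165,-0.03,0.001,0,0,0,0, 0.0165,-0.03,0.001,0,0,0,0, 0.0165,-0.03,0.001,0,0,0,0, 0.0165,-0.03,0.001,0,0,0,0, 0.0165,-0.03,0.001,0,0,0,0, 0.0165,-0.03,0.001,0,0,0,0, 0.0165,-0.03,0.001,0,0,0,0, 0.0165,-0.03,0.001,0,0,0,0, 0.0165,-0.03,0.001,0,0,0,0, 0.0165,-0.03,0.001,0,0,0,0, 0.0165,-0.03,0.001,0,0,0,0, 0.0165,-0.03,0.001,0,0,0,0, 0.0165,-0.035,0.001,0,0,0,0, 0,0,0,0,0,0,0, 0,0,0,0,0,0,0]'
python3 - <<'E'
from h import *
s=snap('wrist','w1.png')
o=ctrl.observe();print(o['clock'],o['eef_pos'],o['eef_rot'],o['q'],o['ft_force'])
E
```

```text
clock: 2.3
eef_pos: [0.5502, 0.1267, 0.2381]
eef_rot: [0.217, 0.976, 0.0, -0.001]
ft_force: [-0.5, 0.2, 0.3]
gripper_width: 0.0869
grip_force: 0.0
2.35 [0.55005673 0.1272956  0.23814578] [ 2.16830295e-01  9.76209114e-01  1.45764917e-04 -6.06858895e-04] [-0.43965139  0.27383592  0.17050388  1.78972334 -0.05290055  1.08332361
  0.88311849] [-0.22049174 -0.66610842  0.40231709]
```

View pics/w1.png

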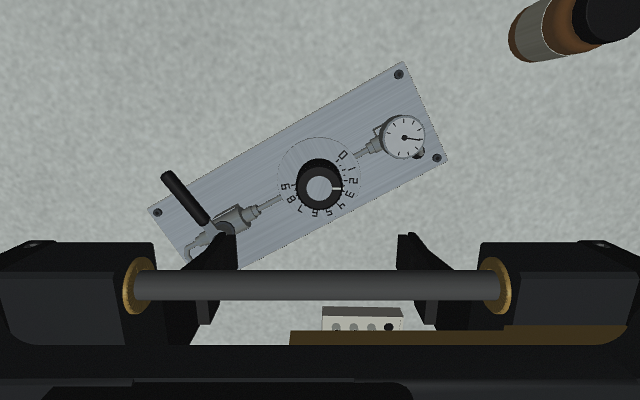

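The wrist view shows the selector at about (319,188), with its white line at (338,188) pointing right near figures 2 and 3. The lever is at (185,197). I'll compute the angle from the calibration.

```bash
python3 - <<'E'
from h import *
s=dict(np.load('pics/w1.png.npz'))
print('cam',-s['R'].T@s['t'])
f=s['frame'][130:230,220:420,::-1]
im=cv2.resize(f,None,fx=4,fy=4,interpolation=cv2.INTER_CUBIC)
yaw=np.radians(3.9);o=np.array([.552,.0918])
R2=np.array([[np.cos(yaw),-np.sin(yaw)],[np.sin(yaw),np.cos(yaw)]])
def W(x,y,z): return [*(o+R2@[x,y]),z]
# sleeve top circle (dia 48, z .091), scale circle, figure lines on the model
for r,z,c in [(.024,.091,(0,255,0)),(.046,.054,(0,255,255))]:
    p=[proj(s,W(r*np.cos(a),.035+r*np.sin(a),z)) for a in np.linspace(0,6.283,60)]
    cv2.polylines(im,[np.int32([((u-220)*4,(v-130)*4) for u,v in p])],True,c,1)
for k in range(5):
    a=np.radians(108-24*k); u,v=proj(s,W(.024*np.cos(a),.035+.024*np.sin(a),.091)); cv2.circle(im,(int((u-220)*4),int((v-130)*4)),3,(0,0,255),-1); print(k,u,v)
a=np.pi;print('lever60',proj(s,W(-.06,-.09,.072)),'end',proj(s,W(-.088,-.09,.072)))
for n,p,z in[('corner tr',(403,62),.008),('corner r',(447,160),.008),('gauge',(404,137),.074),('levend',(168,177),.072)]: print(n,ray(s,*p,z))
print('model corners',[W(x,y,.008) for x,y in[(-.065,.18),(.065,.18)]],W(0,.132,.074))
cv2.imwrite('pics/w1c.png',im)
E
```

```text
cam [0.48310811 0.15833142 0.40102541]
0 332.748283039953 167.13180927003813
1 338.5228566825232 175.44017683092898
2 340.28348160321246 185.24565713291054
3 337.821230162606 194.81925422519896
4 331.65001403389573 202.55155868532486
lever60 (np.float64(183.1732835111909), np.float64(188.31861404383346)) end (np.float64(167.1795667052272), np.float64(165.07416176492154))
corner tr [0.48079535 0.26715277 0.008     ]
corner r [0.60715894 0.27598622 0.008     ]
gauge [0.54631629 0.22501056 0.074     ]
levend [ 0.48127697 -0.00991347  0.072     ]
model corners [[np.float64(0.47490776955594105), np.float64(0.26696217629716784), 0.008], [np.float64(0.6046067258045698), np.float64(0.2758041640836501), 0.008]] [np.float64(0.5430219816321873), np.float64(0.22349432480629994), 0.074]
```

View pics/w1c.png

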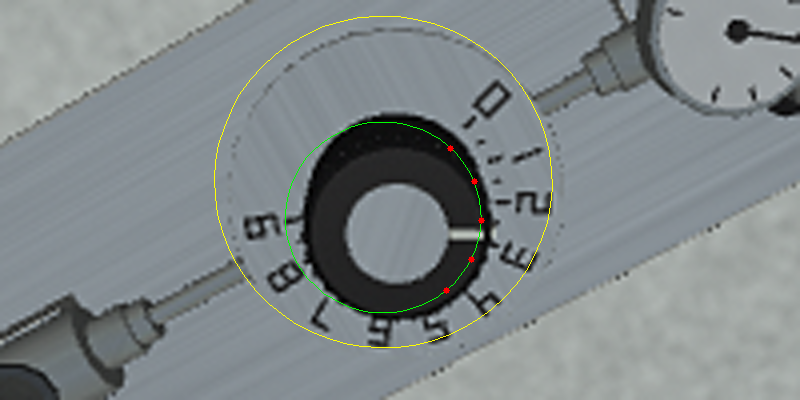

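The line is at figure 2: its direction from the sleeve centre matches the model's figure 2, so the turn is 96° clockwise. The true sleeve centre is at px (319.2,188). I'll refine the positions with that.

```bash
python3 - <<'E'
from h import *
s=dict(np.load('pics/w1.png.npz'))
c=ray(s,319.25,188,.091);g=ray(s,404,137,.074);print(c,g)
d=g-c;print('yaw from gauge',np.degrees(np.arctan2(d[1],d[0]))-90,np.hypot(*d[:2]))
y=np.radians(3.9);u=np.array([-np.sin(y),np.cos(y)]);st=c[:2]-.125*u;print('stem',st)
e=ray(s,168,177,.072)[:2];print('lever end',e,np.hypot(*(e-st)),np.degrees(np.arctan2(*(e-st)[::-1])))
print('move',c[:2]-ctrl.observe()['eef_pos'][:2])
E
```

```text
[0.55393298 0.12842077 0.091     ] [0.54631629 0.22501056 0.074     ]
yaw from gauge 4.508789976369769 0.09688963024141459
stem [0.56243489 0.00371024]
lever end [ 0.48127697 -0.00991347] 0.08229345839784456 -170.47079537383286
move [0.00387625 0.00112517]
```

```bash
python3 -m inch '[0.004,0.001,-0.02,0,0,0,0, 0,0,-0.03,0,0,0,0, 0,0,-0.03,0,0,0,0, 0,0,-0.03,0,0,0,0, 0,0,-0.03,0,0,0,0, 0,0,-0.02,0,0,0,0, 0,0,-0.015,0,0,0,0, 0,0,-0.003,0,0,0,0, 0,0,0,0,0,0,0, 0,0,0,0,0,0,200, 0,0,0,0,0,0,200, 0,0,0,0,0,0,200, 0,0,0,0,0,0,200, 0,0,0,0,0,0,200, 0,0,0,0,0,0,200, 0,0,0,0,0,0,200]' 30
```

```text
clock: 4.35
eef_pos: [0.5548, 0.1271, 0.0606]
eef_rot: [0.218, 0.976, 0.0, 0.0]
ft_force: [-0.1, -0.3, 0.7]
gripper_width: 0.0468
grip_force: 30.0
```

```bash
python3 -m inch '[0,0,0.002,0,0,0,200, 0,0,0.002,0,0,0,200, 0,0,0.002,0,0,0,200, 0,0,0.001,0,0,0,200, 0,0,0,0,0,0,200, 0,0,0,0,0,0,200]'
```

```text
clock: 5.1
eef_pos: [0.5547, 0.1271, 0.0677]
eef_rot: [0.218, 0.976, 0.0, -0.0]
ft_force: [1.2, 0.1, -5.5]
gripper_width: 0.0471
grip_force: 30.0
```

```bash
python3 -m inch '[0,0,0,0,0,-8,200, 0,0,0,0,0,-8,200, 0,0,0,0,0,-8,200, 0,0,0,0,0,-8,200, 0,0,0,0,0,-8,200, 0,0,0,0,0,-8,200, 0,0,0,0,0,-8,200, 0,0,0,0,0,-8,200, 0,0,0,0,0,-8,200, 0,0,0,0,0,-8,200, 0,0,0,0,0,-8,200, 0,0,0,0,0,-8,200, 0,0,0,0,0,0,200, 0,0,0,0,0,0,200, 0,0,0,0,0,0,200]'
python3 - <<'E'
from h import *
s=snap('wrist','w2.png');o=ctrl.observe();print(o['ft_torque'],o['eef_rot'])
f=s['frame'][130:330,200:440,::-1]
cv2.imwrite('pics/w2c.png',cv2.resize(f,None,fx=3,fy=3,interpolation=cv2.INTER_CUBIC)[:600])
E
```

```text
clock: 6.98
eef_pos: [0.5507, 0.1258, 0.0672]
eef_rot: [0.871, 0.491, -0.004, -0.002]
ft_force: [-6.9, -2.9, 1.8]
gripper_width: 0.0473
grip_force: 30.0
[-0.74784259  1.44016933  0.00815469] [ 0.87098964  0.49128127 -0.00408191 -0.00176218]
```

View pics/w2c.png

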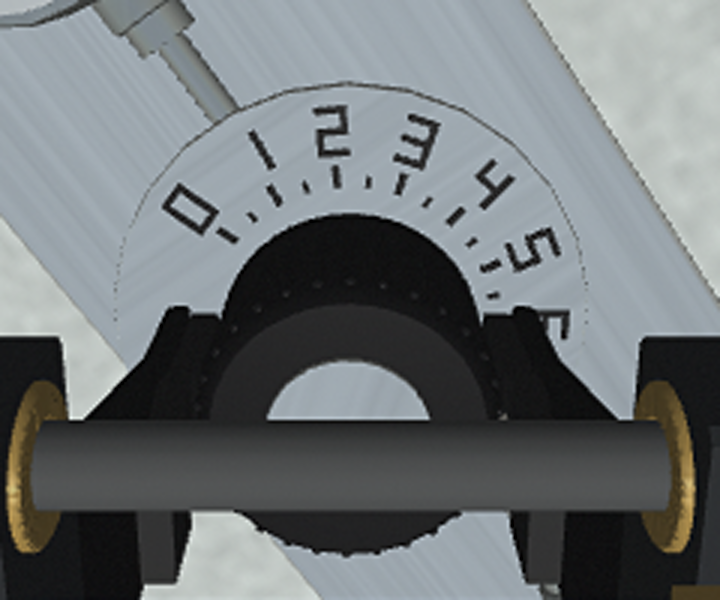

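The view shows the tool turned by 96.0°, with almost no torque left, and figure 6 now beside the right finger at (555,325). That fits the sleeve standing in click 6. Now I'll press it down.

```bash
python3 -m inch '[0,0,-0.002,0,0,0,200, 0,0,-0.002,0,0,0,200, 0,0,-0.002,0,0,0,200, 0,0,-0.001,0,0,0,200, 0,0,-0.001,0,0,0,200, 0,0,0,0,0,0,200, 0,0,0,0,0,0,200, 0,0,0,0,0,0,200]'
```

```text
clock: 8.02
eef_pos: [0.5508, 0.1258, 0.0605]
eef_rot: [0.871, 0.491, -0.004, -0.002]
ft_force: [-10.0, -2.7, 11.6]
gripper_width: 0.0473
grip_force: 30.0
```

```bash
python3 -m inch '[0,0,0,0,0,0,0, 0,0,0,0,0,0,0, 0,0,0,0,0,0,0, 0,0,0,0,0,0,0, 0,0,0,0,0,0,0, 0,0,0.02,0,0,0,0, 0,0,0.03,0,0,0,0, 0,0,0.03,0,0,0,0, 0,0,0.03,0,0,0,0, 0,0,0.03,0,0,0,0, 0,0,0.03,0,0,0,0, 0,0,0,0,0,0,0, 0,0,0,0,0,0,0]'
python3 - <<'E'
from h import *
s=snap('wrist','w3.png');o=ctrl.observe();print(o['q'])
f=s['frame'][60:260,180:440,::-1]
cv2.imwrite('pics/w3c.png',cv2.resize(f,None,fx=3,fy=3,interpolation=cv2.INTER_CUBIC))
E
```

```text
clock: 9.65
eef_pos: [0.5543, 0.127, 0.2297]
eef_rot: [0.871, 0.491, -0.0, -0.0]
ft_force: [-0.4, 0.4, 0.4]
gripper_width: 0.0869
grip_force: 0.0
[-0.84989624  0.33714627  0.70700024  1.81437052 -0.24590908  1.08088057
 -0.597059  ]
```

View pics/w3c.png

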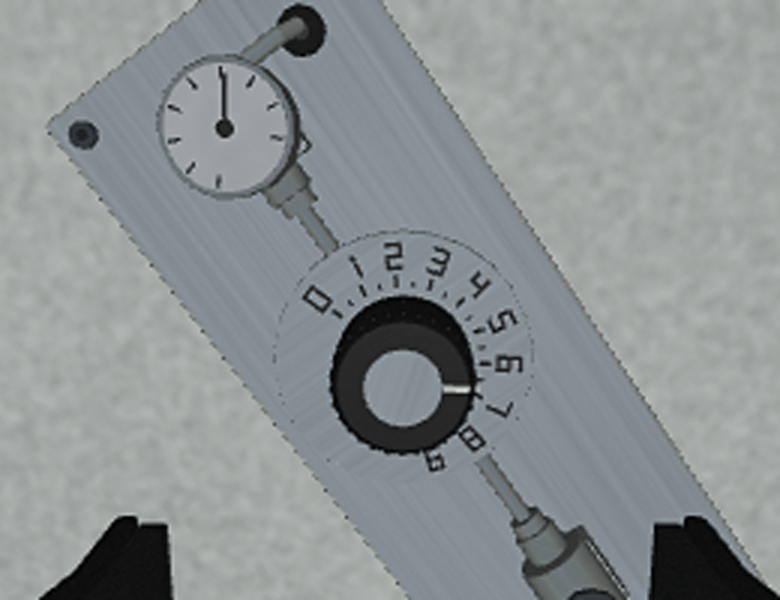

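The line (470,389) stands at figure 6 (508,364) once parallax is allowed for. The press ended at the starting height with 11 N, so the sleeve is locked. Next is the lever: move above its grip, turned across it.

```bash
python3 -m inch '[-0.005,-0.0133,0,0,0,-4.9,0, -0.005,-0.0133,0,0,0,-4.9,0, -0.005,-0.0133,0,0,0,-4.9,0, -0.005,-0.0133,0,0,0,-4.9,0, -0.005,-0.0133,0,0,0,-4.9,0, -0.005,-0.0133,0,0,0,-4.9,0, -0.005,-0.0133,0,0,0,-4.9,0, -0.005,-0.0133,0,0,0,-4.9,0, -0.005,-0.0133,0,0,0,-4.9,0, -0.005,-0.0133,0,0,0,-4.9,0, 0,0,-0.03,0,0,0,0, 0,0,-0.03,0,0,0,0, 0,0,0,0,0,0,0, 0,0,0,0,0,0,0]'
python3 - <<'E'
from h import *
s=snap('wrist','w4.png');o=ctrl.observe();print(o['q'])
st=np.array([.5634,.0037])
for r in(.02,.06,.088):
  a=np.radians(-170.5);print(r,proj(s,[*(st+r*np.array([np.cos(a),np.sin(a)])),.0785]))
E
```

```text
clock: 11.45
eef_pos: [0.5051, -0.0062, 0.1701]
eef_rot: [0.996, 0.086, 0.0, 0.0]
ft_force: [-0.4, -0.1, 0.4]
gripper_width: 0.0872
grip_force: 0.0
[-0.80631907  0.34114778  0.91693764  2.02631711 -0.33789713  0.92918464
 -1.11025239]
0.02 (np.float64(316.02102000157146), np.float64(156.39164923023395))
0.06 (np.float64(315.7650894552011), np.float64(205.1274866236109))
0.088 (np.float64(315.5981635045492), np.float64(236.91453237911992))
```

View pics/w4.png

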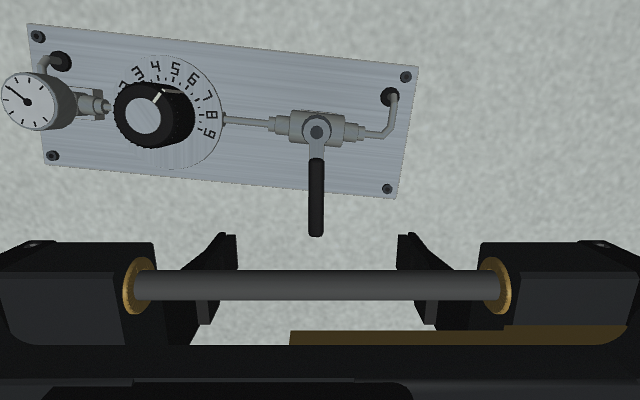

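The lever matches the model (axis at column 316, end at row 236), and it sits centred between the fingers. I'll descend, grip, and compute the arc.

```bash
python3 -m inch '[0,0,-0.025,0,0,0,0, 0,0,-0.03,0,0,0,0, 0,0,-0.03,0,0,0,0, 0,0,-0.02,0,0,0,0, 0,0,-0.01,0,0,0,0, 0,0,0,0,0,0,0, 0,0,0,0,0,0,0, 0,0,0,0,0,0,255, 0,0,0,0,0,0,255, 0,0,0,0,0,0,255, 0,0,0,0,0,0,255, 0,0,0,0,0,0,255, 0,0,0,0,0,0,255, 0,0,0,0,0,0,255, 0,0,0,0,0,0,255]' 20
python3 - <<'E'
from h import *
o=ctrl.observe();p=np.array(o['eef_pos'][:2]);st=np.array([.5634,.0037]);d=p-st
print(np.hypot(*d),np.degrees(np.arctan2(d[1],d[0])))
z=complex(*d)
P=[z*np.exp(1j*np.radians(8.5*k)) for k in range(11)]
for k in range(10): print(k,np.round([(P[k+1]-P[k]).real,(P[k+1]-P[k]).imag],4))
E
```

```text
clock: 13.38
eef_pos: [0.5047, -0.0059, 0.0546]
eef_rot: [0.996, 0.086, 0.0, 0.0]
ft_force: [-0.2, -0.6, -0.0]
gripper_width: 0.0146
grip_force: 0.0
0.05945102539556605 -170.6893907868445
0 [ 0.0021 -0.0086]
1 [ 0.0033 -0.0082]
2 [ 0.0045 -0.0076]
3 [ 0.0056 -0.0068]
4 [ 0.0065 -0.0059]
5 [ 0.0073 -0.0049]
6 [ 0.008  -0.0038]
7 [ 0.0084 -0.0026]
8 [ 0.0087 -0.0013]
9 [0.0088 0.    ]
```

```bash
python3 -m inch '[0,0,0,0,0,0,255, 0,0,0,0,0,0,255, 0,0,0,0,0,0,255, 0.0021,-0.0086,0,0,0,8.5,255, 0.0033,-0.0082,0,0,0,8.5,255, 0.0045,-0.0076,0,0,0,8.5,255, 0.0056,-0.0068,0,0,0,8.5,255, 0,0,0,0,0,0,255]'
```

```text
clock: 14.38
eef_pos: [0.5202, -0.0363, 0.0545]
eef_rot: [0.928, 0.373, 0.0, -0.001]
ft_force: [-0.6, 3.0, 1.9]
gripper_width: 0.0128
grip_force: 20.0
```

Force is low (3 N), as it should be. I'll continue to the stop with about 1.5° extra.

```bash
python3 -m inch '[0.0065,-0.0059,0,0,0,8.5,255, 0.0073,-0.0049,0,0,0,8.5,255, 0.008,-0.0038,0,0,0,8.5,255, 0.0084,-0.0026,0,0,0,8.5,255, 0.0087,-0.0013,0,0,0,8.5,255, 0.0088,0,0,0,0,8.5,255, 0.002,0,0,0,0,2,255, 0,0,0,0,0,0,255, 0,0,0,0,0,0,255]'
python3 - <<'E'
from h import *
o=ctrl.observe();d=np.array(o['eef_pos'][:2])-[.5634,.0037]
print(np.hypot(*d),np.degrees(np.arctan2(d[1],d[0])),2*np.degrees(np.arctan2(o['eef_rot'][1],o['eef_rot'][0])),o['ft_torque'])
E
```

```text
clock: 15.5
eef_pos: [0.5648, -0.0531, 0.0542]
eef_rot: [0.665, 0.747, -0.002, -0.006]
ft_force: [-10.9, 5.8, 11.5]
gripper_width: 0.013
grip_force: 20.0
0.05683804302108971 -88.612029654726 96.62578949033247 [ 1.18052767  2.4294348  -0.44610557]
```

```bash
python3 -m inch '[0,0,0,0,0,0,150, 0,0,0,0,0,0,150, 0,0,0,0,0,0,150, 0,0,0,0,0,0,150, 0,0,0,0,0,0,150, 0,0,0.01,0,0,0,150, 0,0,0.03,0,0,0,150, 0,0,0.03,0,0,0,150, 0,0,0.03,0,0,0,150, 0,0,0.03,0,0,0,150, 0,0,0.03,0,0,0,150, 0,0,0,0,0,0,150]'
python3 - <<'E'
from h import *
s=snap('wrist','w5.png')
E
```

```text
clock: 17.0
eef_pos: [0.5716, -0.056, 0.2177]
eef_rot: [0.664, 0.748, 0.002, 0.002]
ft_force: [0.4, -0.1, -0.4]
gripper_width: 0.0363
grip_force: 0.0
```

View pics/w5.png

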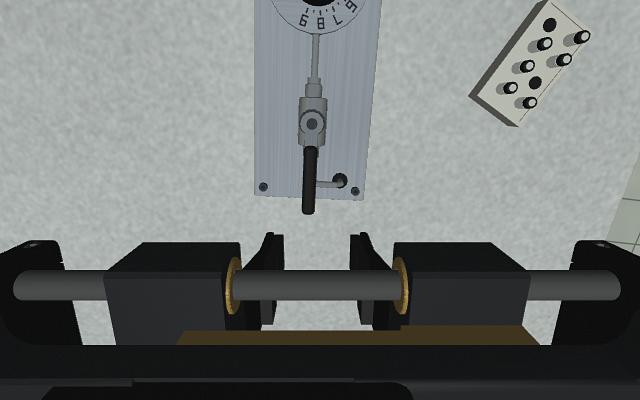

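The lever now runs from (312,124) to (308,212), in line with the tube (316,35)–(313,80). A numeric check before handing in:

```bash
python3 - <<'E'
from h import *
s=dict(np.load('pics/w5.png.npz'))
def ang(a,b): d=b-a;return np.degrees(np.arctan2(d[1],d[0]))
print('lever',ang(ray(s,310.5,148,.0785),ray(s,308,211,.0785)))
print('tube',ang(ray(s,316,38,.036),ray(s,314,78,.036)),'plate',ang(ray(s,254.5,100,.008),ray(s,254.5,194,.008)), ang(ray(s,378,40,.008),ray(s,364,199,.008)))
E
```

```text
lever -85.75135697736641
tube -86.34395630015146 plate -86.18420386680982 -85.72042413109239
```

The lever is parallel to the panel to within 0.5°, and the arm is clear.

```bash
python3 -c "
from bench import ctrl
print(ctrl.sign_off())"
```

```text
the job is handed in; nothing more can be done
None
```

The job is handed in: the selector sleeve is pressed down and locked on 6, the lever valve is fully open in line with the tube, and the other things on the bench were not touched. No verdict came back at hand-in; the lever angle and line position were checked in the images, and the locking from the press height and force.

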